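# Put the glasses case away in the bedside drawer

## Robot

A 6-joint arm with a two-finger parallel gripper is mounted at the origin on the work surface. World frame = base frame: x ahead of the robot, y to its left, z up, the work surface at z = 0. Lengths are in m, angles in degrees, forces in N, time in s.
With the tool pointing down it reaches from about 0.4 to 0.825 m from the base axis. Payload 7 kg.
Tool frame: the origin (TCP) lies midway between the tips of the shut fingers; the grasp point (between the pads) lies 19 mm behind it; z points along the fingers, y is the direction in which the jaws open and shut (so a half turn about z gives the same grasp; the last joint's range is limited). The gripper opens to 88 mm and grips with 3 to 60 N. Pads are 19 mm wide; open, the fingers measure 130 mm over their backs; the gripper's body (78 mm by 193 mm) begins 47 mm behind the grasp point.
Start: joints at [93.57, 20.546, 0.682, 0, -70.136, -16.507], TCP at [0.151, 0.658, 0.227] pointing down, gripper open.
Joint ranges: [-176.03, 176.03], [-82.01, 121.73], [-58.28, 71.71], [-173.87, 95.51], [-174.79, -0.11], [-173.66, 173.66]. Speed limits (degrees/s): [136.94, 136.94, 172.46, 180, 180, 180].

## Interface

Orientations are given as [roll, pitch, yaw] about the fixed x, y, z axes, in that order (R = Rz(yaw) Ry(pitch) Rx(roll)).
In Python, from plant import get_state, capture, get_calibration, close_job, boxes_of, cut_out gives the robot as it stands.
- The arm moves only by the tool apply_moves, never from a script. Its argument "commands" is a list of rows, each an object with "grip": the closure, from 0 (fully open) to 1 (shut); "slide": the shift along the tool's x, y, z in m, a list of three; "roll": the turn about the tool's z in degrees. In form: [{"grip": grip, "slide": [x, y, z], "roll": roll}, ...]. A call has 1 to 5 rows; each row is the pose to reach, as a shift and turn from the pose commanded when the call began, along the tool's axes at that moment; what a row does not reach only later rows make up. A row lasts 1/8 s, in which the tool goes at most 62.5 mm and 10.7 degrees, less where a joint would pass 70% of its speed; a pose out of reach is approached as far as the arm can. A call with a gripper value outside its range is refused whole. The fingers move at their own pace and stop on an object; "grip_force" is the grip in N (left out, the last holds). Time passes only in rows, so rows that repeat a pose let the fingers close. It gives the time, the measured TCP pose, the force and the opening at its end, in the units of the state.
- get_state(): the state, without advancing time (a new reading comes with each control period).
- capture(name): name is "scene" or "top"; returns (picture, depth): 400x640x3 uint8, red, green, blue; 400x640 float32, m along the optical axis (not along the pixel's ray), 0 where there is no reading.
- get_calibration(name): a dict with "mtx" (3x3 intrinsics, pixels), "distortion" ([k1, k2, p1, p2, k3] as OpenCV has them; the pictures are not rectified), "R" (3x3) and "t" (3): a world point X has camera coordinates R X + t. Camera axes: x right, y down, z forward; pixel columns grow to the right and rows downward; lengths in m; the calibration is good to about 2 mm. A picture is of the moment at which its call begins. get_calibration takes no time and is no camera call.
- close_job(): hands the job in, once; it reports no verdict.
Trained networks look in the newest picture that a camera, given by its name, has taken for a name from the list of things; names that differ only in an ending like _2 or _b are one class to them, and where a whole thing is asked for, a point or a joint stands for the part that bears it (a point fixed in the world has none). Each returns a list of dicts, best first, with "score" (0 to 1); they miss things now and then, are a little off and sometimes report something else, mostly with a low value. They report only what shows in the picture. A call takes as long as a camera call. They do not tell look-alikes from the thing itself.
- boxes_of(name, camera): "position" ([x, y, z] in m, in the coordinates of the camera as it stood for that picture, good to about 4 mm: the middle of the surface that is visible of it).
- cut_out(name, camera): "mask" (400x640 bool, what is visible of it).
The state is a dict: "time_s": time; "joints": joint angles; "qd": joint speeds; "joint_torque": joint torques, N m; "tcp_pos": TCP position; "eef_rot": TCP orientation; "contact_force": force on the tool from outside, world axes, zero at the start; "moment": the same for the moment, N m; "gripper_width": finger opening in m.
Only numpy, scipy, OpenCV 4.12 (cv2) and the standard library are available. Lean on these libraries where they do the work, as an engineer would, in place of code of your own. Each camera call takes 0.05 s, during which the arm holds its last target.

## Task

Pull the drawer of the little bedside chest all the way out to its stop. Then put the open glasses case away in it: with its lid lowered shut, set the case down flat on the drawer's floor, right way up, without dropping it in. Leave the drawer fully out, because I still have things to add, and do not move or knock over the other things on the table.

Things in the scene. Friction and masses are not known exactly. Their poses are not given: they have to be found in the camera images.
- drawer (a joint): Travel in m of the one drawer of the light wooden bedside chest (fixed, 265 deep x 270 wide x 152 mm high; drawer right under its 12 mm top board, open niche with books below): 0 shut, 0.18 at the stop, fully out. It slides easily along its -x and stays where it is left. May start a little open.
- drawer_handle (a point): Middle of the drawer's brass bar handle: a level round bar 11 mm thick, 120 mm long along its y, its axis 45 mm in front of the drawer front and 38 mm below the top of the chest (114 mm above the table). Two 8 mm posts hold it, 52 mm either side of the middle. Moves with the drawer; x points to the chest's back, z up.
- drawer_floor (a point): Middle of the front edge of the drawer's inner floor (80 mm above the table), axes as the handle's; moves with the drawer. Inside: 220 mm back along +x, 114 either side in y, empty, 6 mm walls 44 mm high; 15 mm front panel, top 57 mm above this floor. Fully out, its front 165 mm lies clear of the chest's top board, whose upper face is 72 mm above this floor.
- case: Hard dark brown glasses case, loose, about 0.2 kg, 60 mm (x) x 160 mm (y), 40 mm high when shut, lower shell 26 mm high with 4 mm walls; a pair of glasses is fixed inside it. Origin: centre of its underside, z up; the hinge runs along its long edge at x = +30 mm, z = 26 mm. Stands open on the table.
- case_lid (a joint): Angle of the case's lid in rad: 0 shut, about 1.57 upright, 2.05 thrown fully back. Light friction holds it at any angle.
- lid_hinge (a point): Middle of the lid's hinge line (which runs along the case's y).
- lid_edge (a point): Middle of the lid's free long edge, on its outer face, 59 mm from the hinge line and 14 mm outward of it (the lid is a shell 14 mm deep, 158 mm long). Frame turns with the lid.
- remote: Bystander: black remote control lying flat, 150 x 45 x 20 mm (long along its x); origin at the centre of its underside.
- book: Bystander: thick book lying flat, 206 x 136 x 38 mm; origin at the centre of its underside.
- tumbler: Bystander: drinking glass, 72 mm across, 90 mm high; origin at the centre of its foot.
- cream: Bystander: white cream jar with a lid, 56 mm across, 50 mm high; origin at the centre of its foot.
Not all that is in view belongs to the job. What is shaped like the case but green or white is not meant.

How it is judged (in metres and radians):
On the way, in this order (a step that is already met when the one before it is completed fails the run):
1. the drawer is out at its stop (within 6 mm) (value of joint drawer above 0.174 m), for 0.2 s.
2. the shut case lies flat and right way up on the drawer's floor (value of joint case_lid below 0.1 rad and x of case in the frame of drawer_floor between 0.02 and 0.2 m and y of case in the frame of drawer_floor between -0.09 and 0.09 m and z of case in the frame of drawer_floor between -0.006 and 0.006 m and angle between case's own z axis and vertical below 0.1 rad), for 0.2 s.
At the end, for the whole second after the job is handed in: The drawer is out within 6 mm of its stop and still; the case is inside it, flat on the drawer's floor (within 6 mm of height and 0.1 rad of level, right way up) and at rest; its lid is shut to within 0.1 rad (all of step 2 and value of joint drawer above 0.174 m and linear speed of case below 0.02 m/s and velocity of joint drawer between -0.02 and 0.02 m/s); the robot touches nothing.
It fails at once if the case was dropped or thrown into the drawer (faster than 0.7 m/s within 40 mm of its floor) (x of case in the frame of drawer_floor between 0.02 and 0.2 m and y of case in the frame of drawer_floor between -0.09 and 0.09 m and z of case in the frame of drawer_floor between -0.02 and 0.04 m and linear speed of case above 0.7 m/s).
It fails at once if a bystander was moved by more than 30 mm or knocked over (distance of any of remote, book, tumbler, cream from where it was at the start of the episode above 0.03 m or angle between any of remote, book, tumbler, cream's own z axis and vertical above 0.4 rad).
It also fails if it takes over 64 s, if anything falls off the work surface, if the arm or the gripper's body presses on something with over 40 N, if the wrist force passes 120 N, or if a joint passes its speed limit or range.

## Working session

There is one attempt and no reset: what is moved stays moved. The work goes in short steps, Python scripts to look and compute and a tool call to move; the robot and the scene stay as the last step left them, time stands still between calls to the robot, and variables do not carry over. Pictures are saved under pics/ and viewed, and the job is handed in when it is done.

Besides the shell and the picture viewer there is one more tool, called after "Call:" as name(argument=value, ...), one argument or row to a line, values as JSON. apply_moves: Moves the arm, as the interface text tells. Its arguments: {"type":"object","properties":{"commands":{"type":"array"},"grip_force":{"type":"number"}},"required":["commands"]}

```bash
ls; mkdir -p pics; python3 - <<'E'
from plant import *
import cv2,numpy as np
s=get_state()
for k,v in s.items(): print(k,np.round(v,4))
for c in ["scene","top"]:
    p,d=capture(c); cv2.imwrite(f"pics/{c}0.png",p[:,:,::-1]); np.save(f"{c}0.npy",d)
    k=get_calibration(c); print(c,np.round(k["mtx"],1).tolist(),np.round(k["distortion"],3),np.round(k["R"],3).tolist(),np.round(k["t"],3), -k["R"].T@np.array(k["t"]) if hasattr(k["R"],"T") else "")
E
```

```text
pics
time_s 0.0
joints [ 9.35705e+01  2.05911e+01  6.35700e-01 -2.15000e-02 -7.01357e+01
 -1.65096e+01]
qd [ 0.0207 -0.1465  0.0011 -0.047   0.0559 -0.0145]
joint_torque [ 5.0000e-04 -5.8271e+01  2.9305e+01  6.9969e+00  6.9000e-03 -2.0000e-04]
tcp_pos [0.151  0.6574 0.2256]
eef_rot [ 1.799069e+02 -6.500000e-03 -1.294630e+01]
contact_force [-0.9294 -0.0954  0.369 ]
moment [-0.0146  0.0584 -0.0501]
gripper_width 0.0876
scene [[471.0, 0.0, 320.4], [0.0, 471.0, 200.0], [0.0, 0.0, 1.0]] [-0.  0.  0.  0.  0.] [[-0.754, 0.656, 0.017], [0.468, 0.556, -0.687], [-0.461, -0.51, -0.727]] [ 0.384 -0.186  1.717] [1.16751673 0.72739944 1.11289226]
top [[409.7, 0.0, 324.0], [0.0, 409.7, 198.3], [0.0, 0.0, 1.0]] [-0.037  0.     0.     0.     0.   ] [[-0.019, -0.999, -0.032], [-0.985, 0.024, -0.169], [0.17, 0.028, -0.985]] [0.033 0.542 1.091] [ 0.34873563 -0.01099859  1.16732572]
```

View pics/scene0.png

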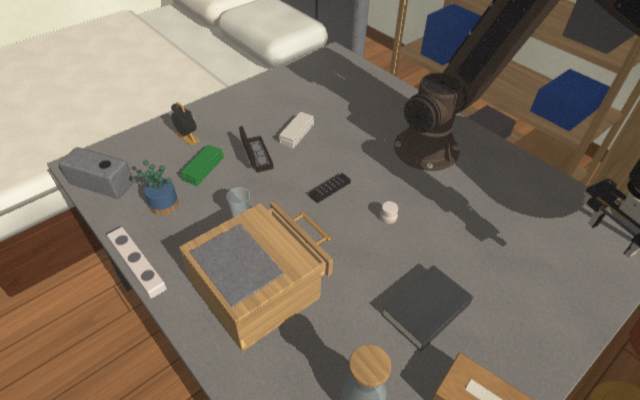

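View pics/top0.png

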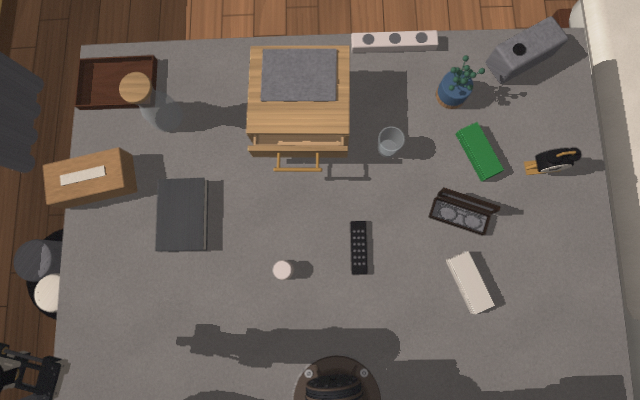

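Scene: the chest is at top-view (300,100), with its handle at (298,170) and the drawer slightly open. There are three case-like things in the top view: the open dark brown one with glasses at (462,212), a green one at (480,152) and a white one at (470,283). The brown open one fits. I'll confirm it with a crop and measure.

```bash
cat > h.py <<'E'
from plant import *
import cv2,numpy as np
def cloud(c,d):
    k=get_calibration(c); K=np.array(k["mtx"],float);D=np.array(k["distortion"],float)
    R=np.array(k["R"]);t=np.array(k["t"])
    v,u=np.mgrid[0:400,0:640]
    n=cv2.undistortPoints(np.stack([u,v],-1).reshape(-1,1,2).astype(float),K,D).reshape(400,640,2)
    P=np.concatenate([n,np.ones((400,640,1))],-1)*d[...,None]
    W=(P-t)@R
    W[d<=0]=np.nan
    return W
def w(c,p):
    k=get_calibration(c); return np.array(k["R"]).T@(np.array(p)-np.array(k["t"]))
def crop(p,x0,x1,y0,y1,name,f=5):
    cv2.imwrite(f"pics/{name}.png",cv2.resize(p[y0:y1,x0:x1,::-1],None,fx=f,fy=f,interpolation=cv2.INTER_CUBIC))
E
python3 - <<'E'
from h import *
for c in ["top","scene"]:
    p,d=capture(c); W=cloud(c,d); np.save(f"W{c}.npy",W)
    if c=="top": crop(p,410,530,110,320,"casecrop",3); crop(p,230,420,30,190,"chest",4)
    else: crop(p,160,350,90,190,"casecrop_s",4)
    for n in ["case","case_lid","drawer","drawer_handle","remote","book","tumbler","cream"]:
        print(c,n,[(round(b["score"],2),np.round(w(c,b["position"]),3).tolist()) for b in boxes_of(n,c)[:4]])
    for n in ["case","case_lid","drawer"]:
        for i,b in enumerate(cut_out(n,c)[:3]):
            m=b["mask"]; v,u=np.nonzero(m); q=W[m]; q=q[~np.isnan(q[:,0])]
            print("mask",c,n,round(b["score"],2),len(u),u.mean().round(),v.mean().round(),np.round(np.percentile(q,[2,50,98],axis=0),3).tolist())
            np.save(f"m_{c}_{n}_{i}.npy",m)
E
```

```text
top case [(0.92, [0.306, -0.364, 0.042]), (0.72, [0.497, -0.365, 0.017]), (0.58, [0.671, -0.426, 0.035])]
top case_lid [(0.94, [0.522, -0.374, 0.055]), (0.81, [0.302, -0.371, 0.041])]
top drawer [(0.96, [0.663, 0.087, 0.111])]
top drawer_handle [(0.87, [0.662, 0.085, 0.109]), (0.7, [0.35, 0.136, 0.049])]
top remote [(0.64, [0.405, -0.071, 0.019])]
top book [(0.81, [0.514, 0.424, 0.036]), (0.34, [0.663, 0.085, 0.11])]
top tumbler []
top cream [(0.9, [0.352, 0.135, 0.049])]
mask top case 0.92 1571 470.0 282.0 [[0.23, -0.415, 0.001], [0.306, -0.367, 0.04], [0.38, -0.32, 0.045]]
mask top case 0.89 1434 479.0 151.0 [[0.596, -0.473, 0.002], [0.669, -0.422, 0.039], [0.744, -0.374, 0.045]]
mask top case 0.78 1990 462.0 211.0 [[0.444, -0.439, 0.002], [0.501, -0.364, 0.016], [0.548, -0.284, 0.087]]
mask top case_lid 0.89 647 467.0 201.0 [[0.493, -0.44, 0.026], [0.524, -0.369, 0.053], [0.555, -0.297, 0.088]]
mask top case_lid 0.67 1301 471.0 282.0 [[0.232, -0.413, 0.034], [0.306, -0.37, 0.04], [0.378, -0.325, 0.045]]
mask top case_lid 0.63 1207 481.0 150.0 [[0.599, -0.476, 0.024], [0.671, -0.42
[... 818 characters left out ...]
14, 0.039], [0.752, -0.372, 0.046]]
mask scene case 0.73 811 256.0 151.0 [[0.44, -0.44, 0.001], [0.501, -0.348, 0.017], [0.555, -0.277, 0.089]]
mask scene case 0.59 723 296.0 129.0 [[0.228, -0.412, 0.003], [0.319, -0.357, 0.04], [0.386, -0.315, 0.046]]
mask scene case_lid 0.71 258 247.0 146.0 [[0.499, -0.44, 0.015], [0.534, -0.35, 0.081], [0.556, -0.295, 0.091]]
mask scene case_lid 0.63 491 296.0 126.0 [[0.225, -0.419, 0.028], [0.311, -0.364, 0.041], [0.382, -0.319, 0.047]]
mask scene case_lid 0.6 694 202.0 161.0 [[0.586, -0.517, 0.001], [0.674, -0.422, 0.041], [0.75, -0.376, 0.046]]
mask scene drawer 0.8 1185 304.0 235.0 [[0.607, -0.032, 0.083], [0.669, 0.098, 0.125], [0.681, 0.218, 0.141]]
```

```bash
ls pics
```

```text
casecrop.png
casecrop_s.png
chest.png
scene0.png
top0.png
```

View pics/casecrop.png

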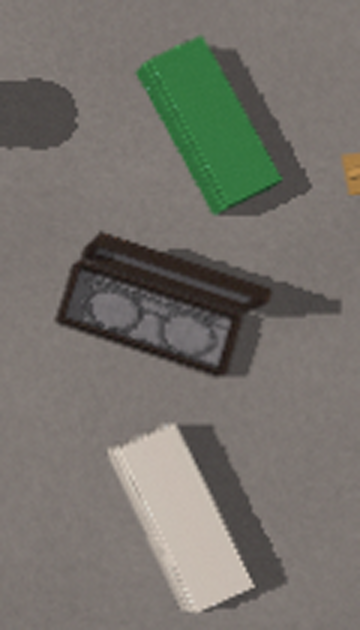

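View pics/casecrop_s.png

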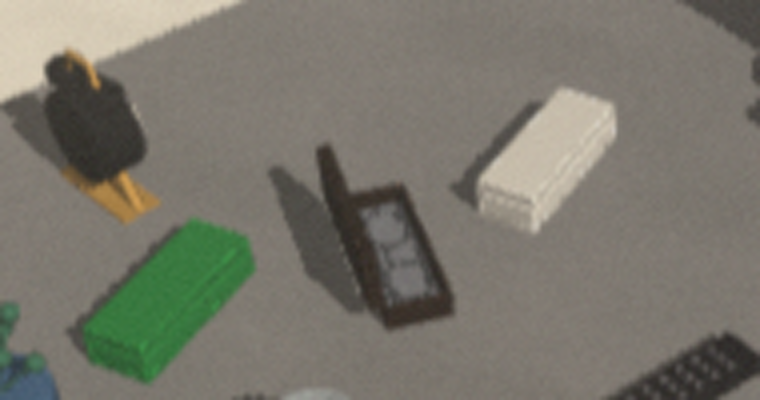

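View pics/chest.png

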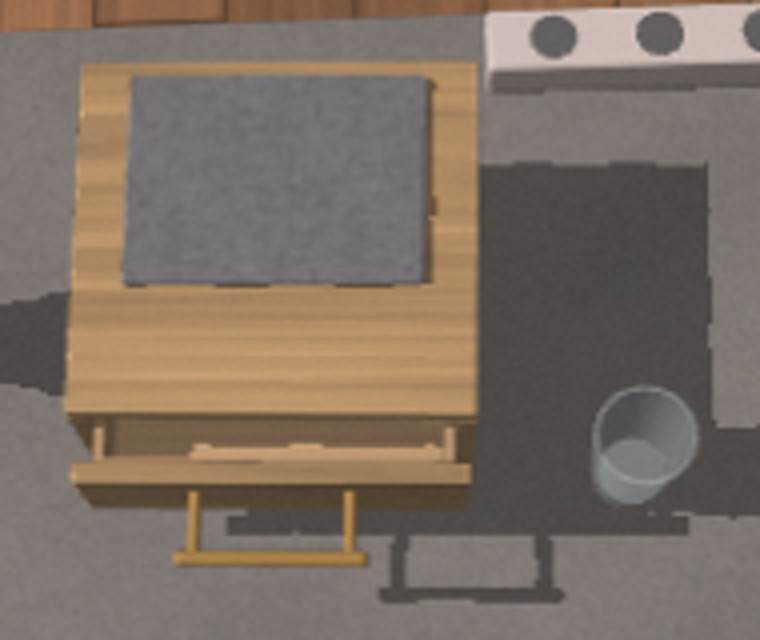

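```bash
python3 - <<'E'
from h import *
# case: fit lower shell rectangle; combined mask points
W=np.load("Wtop.npy"); m=np.load("m_top_case_2.npy"); q=W[m]; q=q[~np.isnan(q[:,0])]
print(cv2.minAreaRect(q[q[:,2]>.004][:,:2].astype(np.float32)))
lo=q[(q[:,2]>.015)&(q[:,2]<.03)]; print("rim rect",cv2.minAreaRect(lo[:,:2].astype(np.float32)))
Ws=np.load("Wscene.npy"); ms=np.load("m_scene_case_1.npy"); qs=Ws[ms]; qs=qs[~np.isnan(qs[:,0])]
Q=np.vstack([q,qs])
hi=Q[Q[:,2]>.06]; print("lid hi",cv2.minAreaRect(hi[:,:2].astype(np.float32)), Q[:,2].max())
for a,b in [(.03,.04),(.04,.05),(.05,.06),(.06,.07),(.07,.08),(.08,.1)]:
    s=Q[(Q[:,2]>a)&(Q[:,2]<=b)]; print(a,len(s),np.round(s.mean(0),3))
# drawer
m=np.load("m_top_drawer_0.npy"); q=W[m]; q=q[~np.isnan(q[:,0])]
bar=q[(q[:,0]<.63)&(q[:,2]>.09)]; print("bar",np.round(np.percentile(bar,[1,50,99],axis=0),3).tolist(), np.polyfit(bar[:,1],bar[:,0],1))
bar=bar[bar[:,2]>.112];print(np.polyfit(bar[:,1],bar[:,0],1),len(bar),bar.mean(0))
# chest top
t=W[(W[...,2]>.146)&(W[...,2]<.158)&(W[...,0]>.6)&(np.abs(W[...,1])<.35)]
print("top",cv2.minAreaRect(t[:,:2].astype(np.float32)))
f=q[(q[:,2]>.125)&(q[:,0]<.69)]; print("front",np.round(np.percentile(f,[1,50,99],axis=0),3).tolist(),np.polyfit(f[:,1],f[:,0],1))
E
```

```text
((0.49544692039489746, -0.36028337478637695), (0.16121496260166168, 0.07682685554027557), 69.50827026367188)
rim rect ((0.49313974380493164, -0.35936039686203003), (0.16117890179157257, 0.07177581638097763), 69.64179992675781)
lid hi ((0.5250390768051147, -0.3700156807899475), (0.16260689496994019, 0.014605994336307049), 69.4435806274414) 0.09202470997521946
0.03 196 [ 0.521 -0.368  0.033]
0.04 85 [ 0.528 -0.364  0.045]
0.05 49 [ 0.532 -0.355  0.054]
0.06 34 [ 0.535 -0.349  0.065]
0.07 30 [ 0.534 -0.349  0.076]
0.08 424 [ 0.525 -0.369  0.085]
bar [[0.604, 0.028, 0.111], [0.61, 0.086, 0.118], [0.629, 0.144, 0.123]] [0.02135323 0.60916407]
[0.02143583 0.60902416] 209 [0.61085539 0.0854286  0.11771803]
top ((0.815696656703949, -0.05887356400489807), (0.5509857535362244, 0.2516138553619385), 87.5787353515625)
front [[0.651, -0.042, 0.126], [0.661, 0.086, 0.136], [0.675, 0.213, 0.141]] [0.03550812 0.65854546]
```

The crops confirm it: the dark brown open case holds glasses at top view (462,212), with its hinge and upright lid on the side away from the robot. The green and white ones are shut look-alikes.

My estimates:
- **Handle bar:** (0.611, 0.086, 0.114), with top readings of 0.118 to 0.120, which fits the given height.
- **Case:** centre about (0.489, -0.357), yaw about -20.5°, lid about upright.

Next I go above the handle.

```bash
cat >> h.py <<'E'
def plan(x,y,z,yaw):
    s=get_state(); p=np.array(s["tcp_pos"]); r=np.radians(s["eef_rot"])
    cy,sy=np.cos(r[2]),np.sin(r[2]);cp,sp=np.cos(r[1]),np.sin(r[1]);cr,sr=np.cos(r[0]),np.sin(r[0])
    R=np.array([[cy,-sy,0],[sy,cy,0],[0,0,1]])@np.array([[cp,0,sp],[0,1,0],[-sp,0,cp]])@np.array([[1,0,0],[0,cr,-sr],[0,sr,cr]])
    d=(R.T@(np.array([x,y,z])-p)).round(4)
    roll=-((yaw-np.degrees(r[2])+180)%360-180)
    print("t",s["time_s"],"at",p.round(4),np.round(s["eef_rot"],1),"F",np.round(s["contact_force"],1),"w",round(s["gripper_width"],4),"-> slide",d.tolist(),"roll",round(roll,1),"norm",np.linalg.norm(d).round(3))
E
python3 - <<'E'
from h import *
plan(.611,.086,.227,-91.3)
W=np.load("Wtop.npy")
# top board front edge, chest sides
t=W[20:150,230:360].reshape(-1,3); t=t[(t[:,2]>.145)&(t[:,2]<.157)]
print(cv2.minAreaRect(t[:,:2].astype(np.float32)), np.percentile(t,[.5,50,99.5],axis=0).round(3))
c=W[:,300][100:160]; print(np.round(c[::2],3).tolist())
E
```

```text
t 1.3 at [0.1511 0.6578 0.2265] [180.   -0.  -12.9] F [ 0.5  0.1 -0.8] w 0.0873 -> slide [0.5762, 0.4544, -0.0004] roll 78.4 norm 0.734
((0.8225051164627075, 0.0821414515376091), (0.26759228110313416, 0.25195908546447754), 88.1834945678711) [[ 0.696 -0.052  0.147]
 [ 0.783  0.081  0.152]
 [ 0.947  0.215  0.157]]
[[0.786, 0.075, 0.158], [0.782, 0.076, 0.154], [0.777, 0.076, 0.153], [0.772, 0.076, 0.151], [0.765, 0.076, 0.154], [0.76, 0.076, 0.153], [0.755, 0.076, 0.151], [0.749, 0.076, 0.154], [0.744, 0.076, 0.152], [0.739, 0.076, 0.151], [0.732, 0.076, 0.154], [0.729, 0.077, 0.149], [0.724, 0.077, 0.148], [0.717, 0.077, 0.152], [0.712, 0.077, 0.151], [0.707, 0.077, 0.149], [0.7, 0.077, 0.152], [0.698, 0.078, 0.144], [0.713, 0.083, 0.081], [0.709, 0.083, 0.076], [0.702, 0.083, 0.081], [0.696, 0.083, 0.08], [0.691, 0.083, 0.079], [0.666, 0.078, 0.14], [0.661, 0.078, 0.14], [0.655, 0.078, 0.142], [0.654, 0.079, 0.126], [0.656, 0.082, 0.101], [0.655, 0.083, 0.085], [0.672, 0.09, 0.002]]
```

Call:
apply_moves(
  commands=[
    {"grip": 0.66,"slide": [0.048,0.038,0],"roll": 10},
    {"grip": 0.66,"slide": [0.096,0.076,0],"roll": 20},
    {"grip": 0.66,"slide": [0.144,0.114,0],"roll": 30},
    {"grip": 0.66,"slide": [0.192,0.152,0],"roll": 40},
    {"grip": 0.66,"slide": [0.24,0.19,0],"roll": 50},
  ],
  grip_force=25,
)

```text
time_s: 1.92
tcp_pos: [0.3435, 0.4174, 0.2269]
eef_rot: [-180.0, 0.0, -63.2]
contact_force: [0.8, -0.2, -0.3]
gripper_width: 0.0434
```

```bash
python3 - <<'E'
from h import *
plan(.611,.086,.227,-91.5)
E
```

```text
t 1.925 at [0.3435 0.4174 0.2269] [-180.     0.   -63.2] F [ 0.8 -0.2 -0.3] w 0.0434 -> slide [0.4163, -0.0897, -0.0002] roll 28.3 norm 0.426
```

Call:
apply_moves(
  commands=[
    {"grip": 0.66,"slide": [0.06,-0.012,0],"roll": 7},
    {"grip": 0.66,"slide": [0.12,-0.025,0],"roll": 14},
    {"grip": 0.66,"slide": [0.18,-0.038,0],"roll": 21},
    {"grip": 0.66,"slide": [0.24,-0.051,0],"roll": 28},
    {"grip": 0.66,"slide": [0.3,-0.064,0],"roll": 28},
  ],
)

```text
time_s: 2.55
tcp_pos: [0.5371, 0.1793, 0.227]
eef_rot: [-180.0, 0.0, -91.0]
contact_force: [0.7, 0.9, -0.9]
gripper_width: 0.0295
```

```bash
python3 - <<'E'
from h import *
plan(.611,.086,.18,-91.5)
E
```

```text
t 2.55 at [0.5371 0.1793 0.227 ] [-180.    0.  -91.] F [ 0.7  0.9 -0.9] w 0.0295 -> slide [0.092, -0.0755, 0.047] roll 0.5 norm 0.128
```

Call:
apply_moves(
  commands=[
    {"grip": 0.66,"slide": [0.046,-0.038,0],"roll": 0},
    {"grip": 0.66,"slide": [0.092,-0.0755,0],"roll": 0},
    {"grip": 0.66,"slide": [0.092,-0.0755,0.05],"roll": 0},
    {"grip": 0.66,"slide": [0.092,-0.0755,0.08],"roll": 0},
    {"grip": 0.66,"slide": [0.092,-0.0755,0.08],"roll": 0},
  ],
)

```text
time_s: 3.18
tcp_pos: [0.6085, 0.0868, 0.1443]
eef_rot: [179.7, -0.1, -91.0]
contact_force: [0.0, 0.2, -0.2]
gripper_width: 0.0299
```

```bash
python3 - <<'E'
from h import *
p,d=capture("scene"); crop(p,200,400,120,280,"s1",4)
plan(.611,.086,.10,-91.5)
E
```

```text
t 3.225 at [0.6099 0.0874 0.1464] [ 1.799e+02 -1.000e-01 -9.090e+01] F [0.6 0.1 0.7] w 0.0297 -> slide [0.0013, -0.0012, 0.0464] roll 0.6 norm 0.046
```

View pics/s1.png

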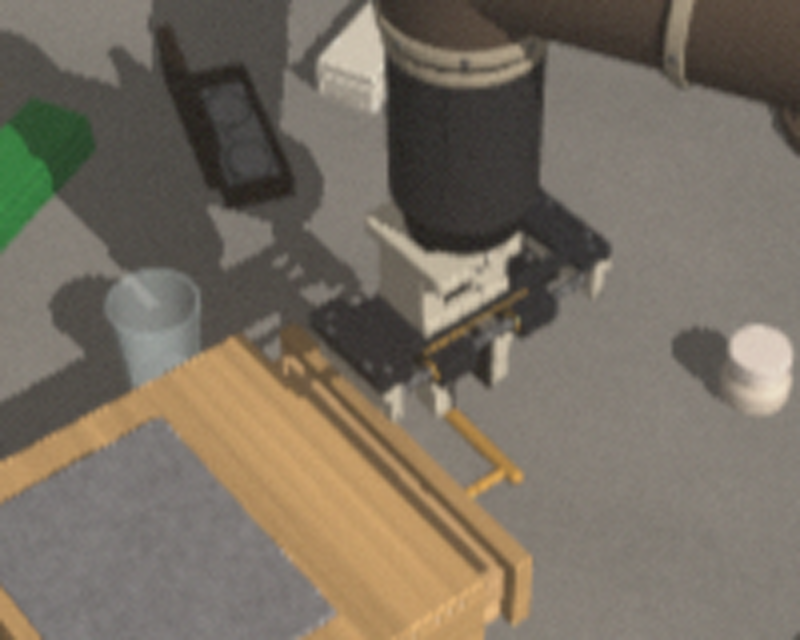

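The gripper straddles the bar from above: white fingertips at crop (440,395) and (495,360), bar at (480,440). The wide body lies along the jaw direction. I lower it and close.

Call:
apply_moves(
  commands=[
    {"grip": 0.66,"slide": [0.001,-0.001,0.023],"roll": 0},
    {"grip": 0.66,"slide": [0.001,-0.001,0.046],"roll": 0},
    {"grip": 0.66,"slide": [0.001,-0.001,0.046],"roll": 0},
    {"grip": 0.9,"slide": [0.001,-0.001,0.046],"roll": 0},
    {"grip": 0.95,"slide": [0.001,-0.001,0.046],"roll": 0},
  ],
)

```text
time_s: 3.85
tcp_pos: [0.6119, 0.0871, 0.1023]
eef_rot: [-179.9, 0.1, -90.9]
contact_force: [-0.1, -0.7, 0.7]
gripper_width: 0.0153
```

Call:
apply_moves(
  commands=[
    {"grip": 1,"slide": [0,0,0],"roll": 0},
    {"grip": 1,"slide": [0,0,0],"roll": 0},
    {"grip": 1,"slide": [0,0,0],"roll": 0},
  ],
)

```text
time_s: 4.22
tcp_pos: [0.6118, 0.087, 0.1019]
eef_rot: [-179.9, 0.0, -90.9]
contact_force: [-0.5, 0.6, 5.8]
gripper_width: 0.0101
```

```bash
python3 - <<'E'
from h import *
plan(.561,.087,.10,-90.9)
E
```

```text
t 4.225 at [0.6118 0.087  0.1019] [-179.9    0.   -90.9] F [-0.5  0.6  5.8] w 0.0101 -> slide [0.0008, 0.0508, 0.0018] roll -0.0 norm 0.051
```

Call:
apply_moves(
  commands=[
    {"grip": 1,"slide": [0,0.015,0],"roll": 0},
    {"grip": 1,"slide": [0,0.04,0],"roll": 0},
    {"grip": 1,"slide": [-0.001,0.065,0],"roll": 0},
    {"grip": 1,"slide": [-0.001,0.09,0],"roll": 0},
    {"grip": 1,"slide": [-0.001,0.11,0],"roll": 0},
  ],
)

```text
time_s: 4.85
tcp_pos: [0.5018, 0.0907, 0.1019]
eef_rot: [-179.8, 0.1, -90.9]
contact_force: [2.3, 4.9, 5.2]
gripper_width: 0.0098
```

Call:
apply_moves(
  commands=[
    {"grip": 1,"slide": [0,0.01,0],"roll": 0},
    {"grip": 1,"slide": [0,0.015,0],"roll": 0},
    {"grip": 1,"slide": [0,0.02,0],"roll": 0},
    {"grip": 1,"slide": [0,0.025,0],"roll": 0},
    {"grip": 1,"slide": [0,0.025,0],"roll": 0},
  ],
)

```text
time_s: 5.48
tcp_pos: [0.4774, 0.0915, 0.1019]
eef_rot: [-179.8, 0.2, -90.9]
contact_force: [-0.5, 5.6, 6.4]
gripper_width: 0.0098
```

Call:
apply_moves(
  commands=[
    {"grip": 1,"slide": [0,0.002,0],"roll": 0},
    {"grip": 1,"slide": [0,0.004,0],"roll": 0},
    {"grip": 1,"slide": [0,0.006,0],"roll": 0},
    {"grip": 1,"slide": [0,0.006,0],"roll": 0},
  ],
)

```text
time_s: 5.98
tcp_pos: [0.4718, 0.0917, 0.1019]
eef_rot: [-179.8, 0.2, -90.9]
contact_force: [-1.2, 7.0, 6.3]
gripper_width: 0.0102
```

Call:
apply_moves(
  commands=[
    {"grip": 1,"slide": [0,0.003,0],"roll": 0},
    {"grip": 1,"slide": [0,0.006,0],"roll": 0},
    {"grip": 1,"slide": [0,0.008,0],"roll": 0},
    {"grip": 1,"slide": [0,0.008,0],"roll": 0},
  ],
)

```text
time_s: 6.48
tcp_pos: [0.4638, 0.0919, 0.1019]
eef_rot: [-179.8, 0.2, -90.9]
contact_force: [-1.0, 7.7, 7.6]
gripper_width: 0.0101
```

Call:
apply_moves(
  commands=[
    {"grip": 1,"slide": [0,0.002,0],"roll": 0},
    {"grip": 1,"slide": [0,0.004,0],"roll": 0},
    {"grip": 1,"slide": [0,0.006,0],"roll": 0},
    {"grip": 1,"slide": [0,0.006,0],"roll": 0},
  ],
)

```text
time_s: 6.98
tcp_pos: [0.459, 0.0922, 0.1019]
eef_rot: [-179.7, 0.2, -90.9]
contact_force: [7.4, 3.5, 0.3]
gripper_width: 0.0097
```

Call:
apply_moves(
  commands=[
    {"grip": 1,"slide": [0,0.002,0],"roll": 0},
    {"grip": 1,"slide": [0,0.003,0],"roll": 0},
    {"grip": 1,"slide": [0,0.003,0],"roll": 0},
  ],
)

```text
time_s: 7.35
tcp_pos: [0.4589, 0.0923, 0.102]
eef_rot: [-179.4, 0.2, -90.8]
contact_force: [23.3, -3.2, -14.0]
gripper_width: 0.0102
```

The drawer is at its stop: x no longer changes and the force is rising. I relax, release and lift.

Call:
apply_moves(
  commands=[
    {"grip": 1,"slide": [0,-0.004,0],"roll": 0},
    {"grip": 0.66,"slide": [0,-0.004,0],"roll": 0},
    {"grip": 0.66,"slide": [0,-0.004,0],"roll": 0},
    {"grip": 0.66,"slide": [0,-0.004,0],"roll": 0},
    {"grip": 0.66,"slide": [0,-0.004,-0.03],"roll": 0},
  ],
)

```text
time_s: 7.98
tcp_pos: [0.4551, 0.089, 0.1289]
eef_rot: [179.7, -0.2, -91.0]
contact_force: [-0.0, 0.5, 0.7]
gripper_width: 0.0296
```

Call:
apply_moves(
  commands=[
    {"grip": 0.66,"slide": [0,0,-0.05],"roll": 0},
    {"grip": 0.66,"slide": [0,0,-0.1],"roll": 0},
    {"grip": 0.66,"slide": [0,0,-0.1],"roll": 0},
  ],
)

```text
time_s: 8.35
tcp_pos: [0.4587, 0.0909, 0.2344]
eef_rot: [-179.6, 0.2, -90.9]
contact_force: [-0.7, 1.1, -0.3]
gripper_width: 0.03
```

```bash
python3 - <<'E'
from h import *
# behind lid of case: case frame
c=np.array([.489,-.357]);a=np.radians(-20.5);X=np.array([np.cos(a),np.sin(a)])
q=c+X*0.085;print(q)
plan(q[0],q[1],.20,-110.5)
p,d=capture("top"); crop(p,230,530,80,300,"t2",2.6)
E
```

```text
[ 0.56861714 -0.38676763]
t 8.35 at [0.4587 0.0909 0.2344] [-179.6    0.2  -90.9] F [-0.7  1.1 -0.3] w 0.03 -> slide [0.4759, -0.1173, 0.0336] roll 19.6 norm 0.491
```

View pics/t2.png

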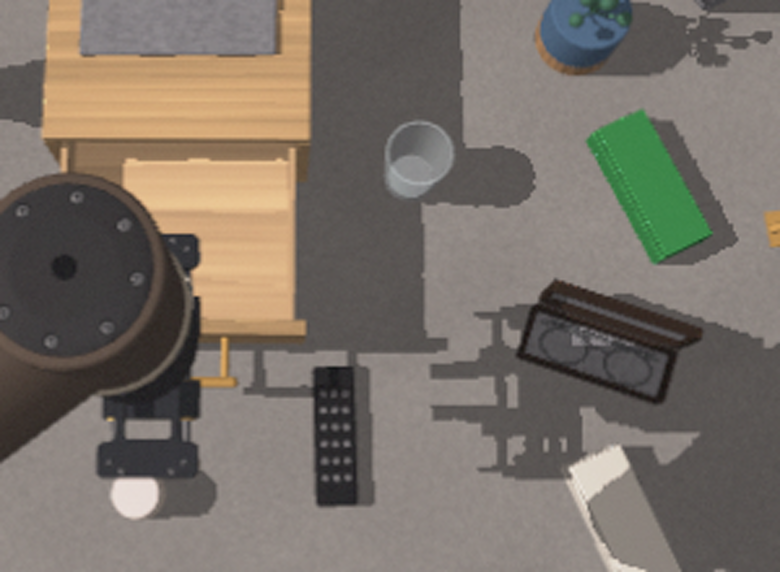

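The drawer is fully out (front panel at crop row 330) and the other things are undisturbed. Next I move behind the case's lid with the fingers shut.

Call:
apply_moves(
  commands=[
    {"grip": 1,"slide": [0.06,-0.015,0],"roll": 4},
    {"grip": 1,"slide": [0.12,-0.03,0],"roll": 8},
    {"grip": 1,"slide": [0.18,-0.045,0],"roll": 12},
    {"grip": 1,"slide": [0.24,-0.06,0],"roll": 16},
    {"grip": 1,"slide": [0.3,-0.075,0],"roll": 19.6},
  ],
)

```text
time_s: 9.02
tcp_pos: [0.5263, -0.2129, 0.2288]
eef_rot: [179.9, -0.0, -110.7]
contact_force: [1.3, 1.4, 0.2]
gripper_width: 0.0005
```

```bash
python3 - <<'E'
from h import *
plan(.569,-.387,.20,-110.5)
E
```

```text
t 9.025 at [ 0.5263 -0.2129  0.2288] [ 179.9   -0.  -110.7] F [1.3 1.4 0.2] w 0.0005 -> slide [0.1478, -0.1014, 0.0286] roll -0.2 norm 0.182
```

Call:
apply_moves(
  commands=[
    {"grip": 1,"slide": [0.049,-0.034,0],"roll": 0},
    {"grip": 1,"slide": [0.098,-0.067,0],"roll": 0},
    {"grip": 1,"slide": [0.148,-0.101,0.02],"roll": 0},
    {"grip": 1,"slide": [0.148,-0.101,0.07],"roll": 0},
    {"grip": 1,"slide": [0.148,-0.101,0.07],"roll": 0},
  ],
)

```text
time_s: 9.65
tcp_pos: [0.5658, -0.384, 0.154]
eef_rot: [179.3, 0.1, -110.7]
contact_force: [-0.2, 0.5, -0.5]
gripper_width: 0.0004
```

```bash
python3 - <<'E'
from h import *
p,d=capture("scene"); crop(p,180,360,60,200,"s3",4)
p,d=capture("top"); crop(p,380,540,130,290,"t3",4)
plan(.569,-.387,.072,-110.5)
E
```

```text
t 9.75 at [ 0.5694 -0.3848  0.1604] [ 179.9   -0.  -110.5] F [0.7 0.7 1.9] w 0.0002 -> slide [0.0021, -0.0006, 0.0885] roll 0.0 norm 0.089
```

View pics/s3.png

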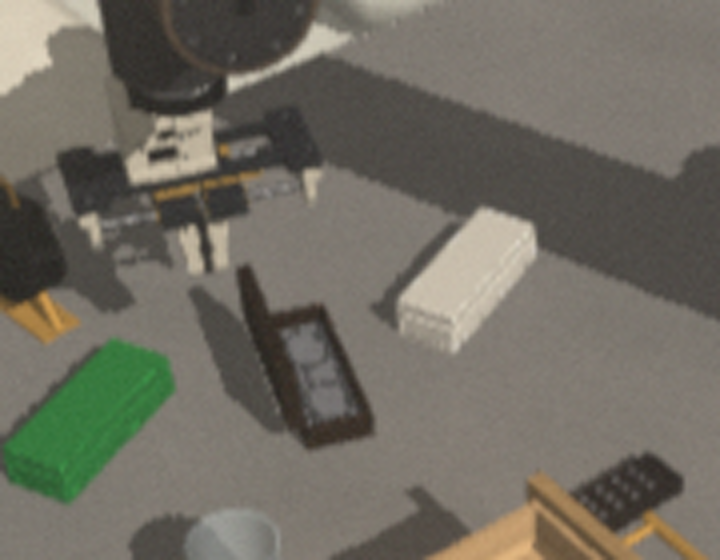

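View pics/t3.png

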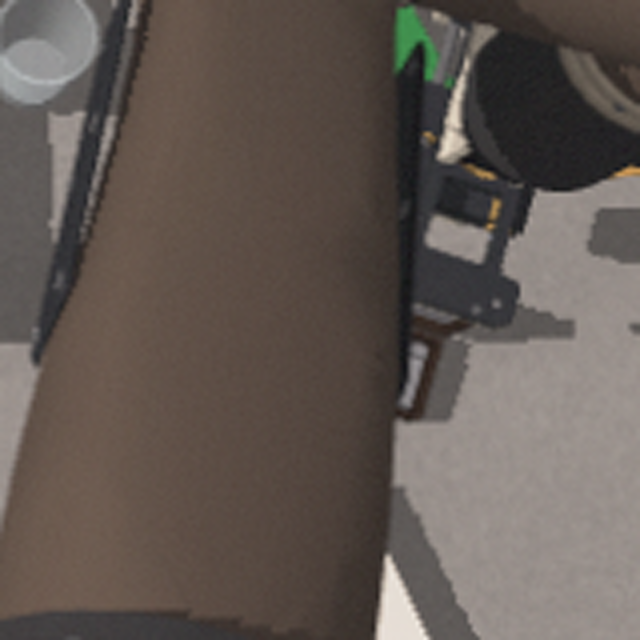

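Shut fingers at s3 (205,265) are behind the upright lid (245-300, 270-440), and clear of the green case. I descend and sweep along tool +y.

Call:
apply_moves(
  commands=[
    {"grip": 1,"slide": [0,0,0.045],"roll": 0},
    {"grip": 1,"slide": [0,0,0.088],"roll": 0},
    {"grip": 1,"slide": [0,0.01,0.088],"roll": 0},
    {"grip": 1,"slide": [0,0.02,0.088],"roll": 0},
    {"grip": 1,"slide": [0,0.025,0.088],"roll": 0},
  ],
)

```text
time_s: 10.38
tcp_pos: [0.5472, -0.3765, 0.0758]
eef_rot: [-179.7, -0.0, -110.5]
contact_force: [0.5, -0.5, 0.8]
gripper_width: 0.0007
```

Call:
apply_moves(
  commands=[
    {"grip": 1,"slide": [0,0.006,0],"roll": 0},
    {"grip": 1,"slide": [0,0.012,0],"roll": 0},
    {"grip": 1,"slide": [0,0.018,0.001],"roll": 0},
    {"grip": 1,"slide": [0,0.024,0.002],"roll": 0},
    {"grip": 1,"slide": [0,0.03,0.004],"roll": 0},
  ],
)

```text
time_s: 11.0
tcp_pos: [0.5178, -0.3656, 0.0684]
eef_rot: [180.0, -0.0, -110.5]
contact_force: [0.2, -0.0, -0.3]
gripper_width: -0.0001
```

```bash
python3 - <<'E'
from h import *
p,d=capture("scene"); crop(p,180,360,60,200,"s4",4)
s=get_state(); a=np.radians(-20.5);X=np.array([np.cos(a),np.sin(a)]); print((np.array(s["tcp_pos"][:2])-[.489,-.357])@X, s["tcp_pos"], s["contact_force"])
E
```

```text
0.028980054827529064 [ 0.51686222 -0.36523023  0.06796981] [-1.50465975  1.22050386 -0.44270639]
```

View pics/s4.png

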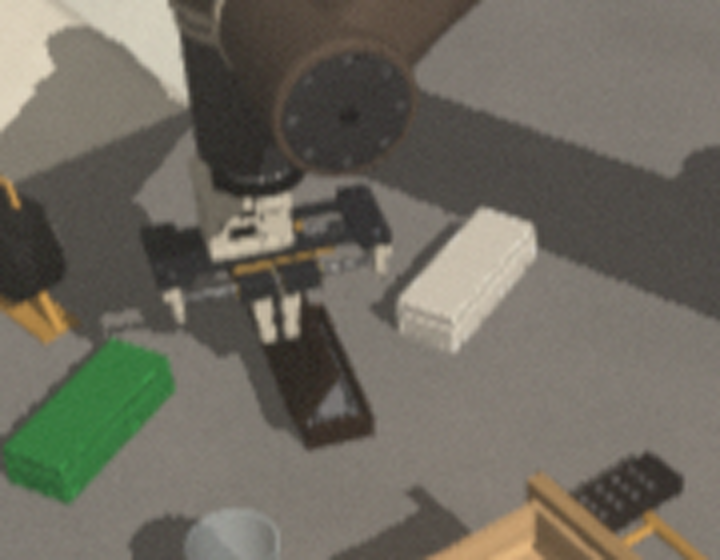

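The lid is turning (about 45°, glasses partly hidden at (340,400)) and the case has not shifted. I continue down.

Call:
apply_moves(
  commands=[
    {"grip": 1,"slide": [0,0.005,0.003],"roll": 0},
    {"grip": 1,"slide": [0,0.01,0.007],"roll": 0},
    {"grip": 1,"slide": [0,0.015,0.012],"roll": 0},
    {"grip": 1,"slide": [0,0.018,0.017],"roll": 0},
    {"grip": 1,"slide": [0,0.02,0.021],"roll": 0},
  ],
)

```text
time_s: 11.68
tcp_pos: [0.4992, -0.3586, 0.0471]
eef_rot: [180.0, -0.0, -110.5]
contact_force: [0.8, -0.4, 0.2]
gripper_width: 0.0007
```

Call:
apply_moves(
  commands=[
    {"grip": 1,"slide": [0,0.003,0.003],"roll": 0},
    {"grip": 1,"slide": [0,0.005,0.005],"roll": 0},
    {"grip": 1,"slide": [0,0.005,0.007],"roll": 0},
    {"grip": 1,"slide": [0,0.005,0.007],"roll": 0},
  ],
)

```text
time_s: 12.18
tcp_pos: [0.4947, -0.3569, 0.0408]
eef_rot: [180.0, -0.0, -110.5]
contact_force: [-1.6, 1.9, 3.4]
gripper_width: 0.0009
```

Call:
apply_moves(
  commands=[
    {"grip": 1,"slide": [0,0,0.001],"roll": 0},
    {"grip": 1,"slide": [0,0,0.002],"roll": 0},
    {"grip": 1,"slide": [0,0,0.002],"roll": 0},
  ],
)

```text
time_s: 12.55
tcp_pos: [0.4947, -0.357, 0.0406]
eef_rot: [-180.0, -0.0, -110.5]
contact_force: [-4.9, 5.3, 19.3]
gripper_width: 0.0004
```

Call:
apply_moves(
  commands=[
    {"grip": 0.5,"slide": [0,0,-0.05],"roll": 0},
    {"grip": 0,"slide": [0,0,-0.1],"roll": 0},
    {"grip": 0,"slide": [0,-0.06,-0.1],"roll": 0},
    {"grip": 0,"slide": [0,-0.12,-0.1],"roll": 0},
    {"grip": 0,"slide": [0,-0.18,-0.1],"roll": 0},
  ],
)

```text
time_s: 13.18
tcp_pos: [0.6652, -0.4208, 0.139]
eef_rot: [-179.9, 0.0, -110.5]
contact_force: [1.2, 0.0, 0.3]
gripper_width: 0.045
```

```bash
cat > meas.py <<'E'
from h import *
p,d=capture("scene"); crop(p,180,360,60,200,"s5",4); Ws=cloud("scene",d)
p,d=capture("top"); crop(p,380,540,130,290,"t5",4); W=cloud("top",d)
for n,X in (("scene",Ws),("top",W)):
    for b in cut_out("case",n):
        q=X[b["mask"]]; q=q[~np.isnan(q[:,0])]; c=np.median(q,0)
        if abs(c[0]-.49)<.06:
            t=q[q[:,2]>.03]
            print(n,b["score"],c.round(3),np.percentile(q[:,2],[50,90,99]).round(4),cv2.minAreaRect(t[:,:2].astype(np.float32)),len(t))
plan(.489,-.357,.2,-110.5)
E
python3 meas.py
```

```text
scene 0.98 [ 0.498 -0.336  0.04 ] [0.0401 0.0444 0.0473] ((0.48841777443885803, -0.3572772145271301), (0.1670527309179306, 0.058711159974336624), 69.61042022705078) 537
top 0.56 [ 0.472 -0.423  0.04 ] [0.0403 0.0431 0.6988] ((0.42859944701194763, -0.311959445476532), (0.05571964010596275, 0.2784070074558258), 20.214460372924805) 148
t 13.375 at [ 0.6637 -0.4201  0.136 ] [ 179.8    0.  -110.5] F [-1.4 -0.4 -0.4] w 0.0607 -> slide [0.0022, 0.1859, -0.0635] roll -0.0 norm 0.196
```

View pics/s5.png

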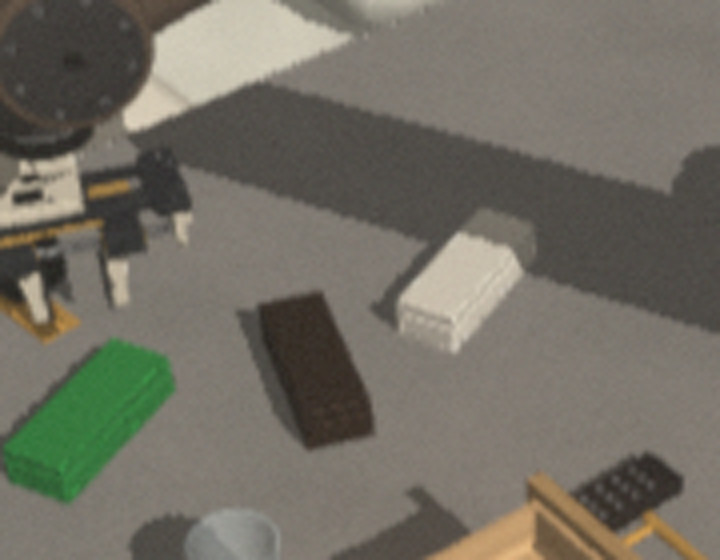

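View pics/t5.png

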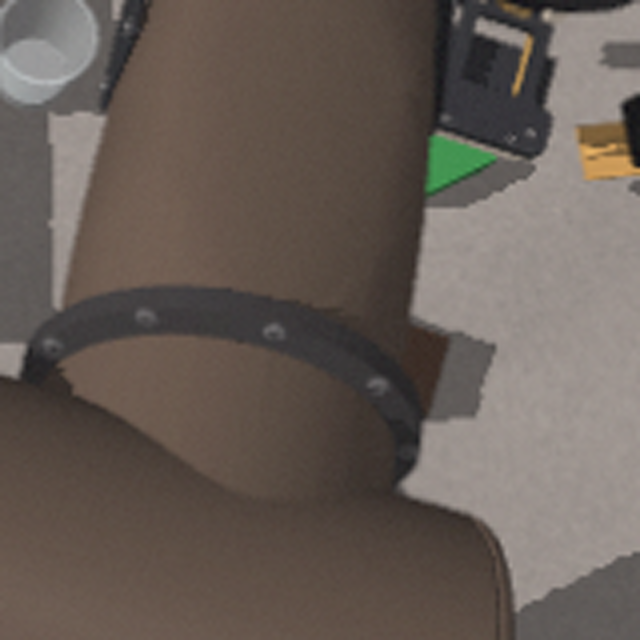

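The brown case is now shut (scene crop (265-370, 295-445)), top at 0.040 m, centre (0.4885, -0.357), yaw -20.4°. I go over it and grasp.

Call:
apply_moves(
  commands=[
    {"grip": 0,"slide": [0.001,0.06,0],"roll": 0},
    {"grip": 0,"slide": [0.002,0.12,0],"roll": 0},
    {"grip": 0,"slide": [0.002,0.165,0],"roll": 0},
    {"grip": 0,"slide": [0.002,0.186,0],"roll": 0},
    {"grip": 0,"slide": [0.002,0.186,0.03],"roll": 0},
  ],
)

```text
time_s: 14.0
tcp_pos: [0.488, -0.3568, 0.1123]
eef_rot: [-179.6, -0.0, -110.5]
contact_force: [0.8, -0.9, -0.5]
gripper_width: 0.0877
```

```bash
python3 - <<'E'
from h import *
p,d=capture("scene"); crop(p,180,360,60,200,"s6",4)
plan(.4885,-.357,.009,-110.4)
E
```

```text
t 14.05 at [ 0.4857 -0.3555  0.1065] [ 1.800e+02  1.000e-01 -1.106e+02] F [-1.4  0.6 -4.9] w 0.0879 -> slide [0.0006, -0.0032, 0.0975] roll -0.2 norm 0.098
```

View pics/s6.png

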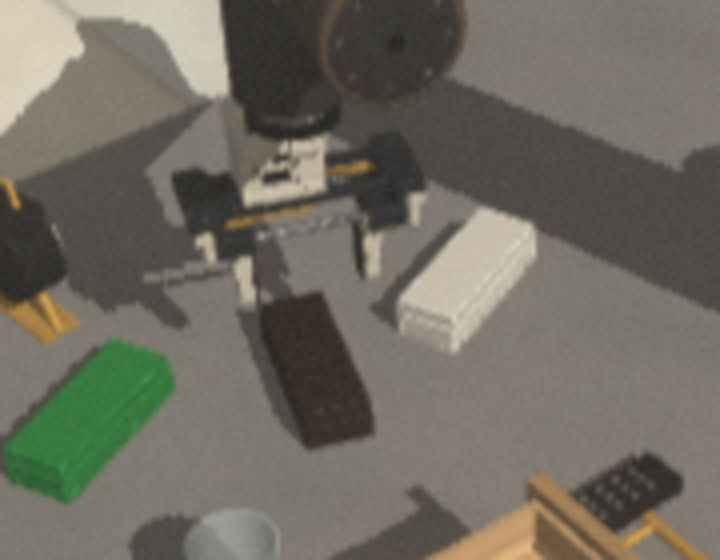

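The open fingers, at (245,280) and (370,255), straddle the case in line with its short axis. I descend.

Call:
apply_moves(
  commands=[
    {"grip": 0,"slide": [0,-0.001,0.04],"roll": 0},
    {"grip": 0,"slide": [0,-0.001,0.075],"roll": 0},
    {"grip": 0,"slide": [0,-0.001,0.095],"roll": 0},
    {"grip": 0,"slide": [0,-0.001,0.097],"roll": 0},
    {"grip": 0,"slide": [0,-0.001,0.097],"roll": 0},
  ],
)

```text
time_s: 14.68
tcp_pos: [0.4897, -0.3573, 0.0127]
eef_rot: [-179.9, -0.0, -110.5]
contact_force: [-0.1, -0.7, 0.9]
gripper_width: 0.0876
```

```bash
python3 - <<'E'
from h import *
plan(.4885,-.357,.009,-110.4)
E
```

```text
t 14.675 at [ 0.4897 -0.3573  0.0127] [-179.9   -0.  -110.5] F [-0.1 -0.7  0.9] w 0.0876 -> slide [0.0001, 0.0013, 0.0037] roll -0.1 norm 0.004
```

Call:
apply_moves(
  commands=[
    {"grip": 0.2,"slide": [0,0.001,0.004],"roll": 0},
    {"grip": 0.4,"slide": [0,0.001,0.004],"roll": 0},
    {"grip": 0.6,"slide": [0,0.001,0.004],"roll": 0},
    {"grip": 0.8,"slide": [0,0.001,0.004],"roll": 0},
    {"grip": 0.8,"slide": [0,0.001,0.004],"roll": 0},
  ],
  grip_force=25,
)

```text
time_s: 15.3
tcp_pos: [0.4888, -0.3569, 0.0079]
eef_rot: [-180.0, -0.0, -110.5]
contact_force: [0.1, 0.8, 3.9]
gripper_width: 0.0596
```

Call:
apply_moves(
  commands=[
    {"grip": 0.8,"slide": [0,0,-0.02],"roll": 0},
    {"grip": 0.8,"slide": [0,0,-0.06],"roll": 0},
    {"grip": 0.8,"slide": [0,0,-0.11],"roll": 0},
    {"grip": 0.8,"slide": [0,0,-0.16],"roll": 0},
    {"grip": 0.8,"slide": [0,0,-0.18],"roll": 0},
  ],
)

```text
time_s: 15.92
tcp_pos: [0.4893, -0.3571, 0.1906]
eef_rot: [-179.8, -0.0, -110.5]
contact_force: [0.1, -1.1, -3.2]
gripper_width: 0.06
```

```bash
python3 - <<'E'
from h import *
p,d=capture("scene"); crop(p,180,360,30,200,"s7",4)
p,d=capture("top"); crop(p,220,420,20,200,"t7",4); W=cloud("top",d); np.save("W7.npy",W)
t=W[20:150,230:360].reshape(-1,3); t=t[(t[:,2]>.147)&(t[:,2]<.157)&(t[:,0]>.69)]
print("chest top",cv2.minAreaRect(t[:,:2].astype(np.float32)))
for b in cut_out("drawer","top")[:2]:
    q=W[b["mask"]]; q=q[~np.isnan(q[:,0])]
    f=q[(q[:,2]>.13)&(q[:,2]<.145)&(q[:,0]<.55)]
    if len(f)>20: print(b["score"],"front top",np.percentile(f,[2,50,98],axis=0).round(3).tolist(),np.polyfit(f[:,1],f[:,0],1))
    bar=q[(q[:,0]<.48)&(q[:,2]>.1)]
    print("bar",np.percentile(bar,[2,50,98],axis=0).round(3).tolist() if len(bar) else None)
    fl=q[(q[:,2]>.073)&(q[:,2]<.088)&(q[:,0]>.48)]
    print("floor",np.percentile(fl,[1,50,99],axis=0).round(3).tolist())
plan(.585,.085,.23,-91.5)
E
```

```text
chest top ((0.8220338225364685, 0.08187612146139145), (0.26768574118614197, 0.25198715925216675), 88.01309204101562)
0.79 front top [[0.501, -0.032, 0.132], [0.51, 0.093, 0.136], [0.521, 0.216, 0.14]] [0.03427408 0.50732348]
bar [[0.454, 0.037, 0.114], [0.458, 0.074, 0.119], [0.471, 0.149, 0.122]]
floor [[0.532, -0.023, 0.075], [0.622, 0.089, 0.08], [0.716, 0.199, 0.085]]
t 16.075 at [ 0.4886 -0.3566  0.1878] [-179.9    0.  -110.6] F [-0.2 -0.1 -3.8] w 0.0599 -> slide [-0.4473, 0.0647, -0.042] roll -19.1 norm 0.454
```

View pics/s7.png

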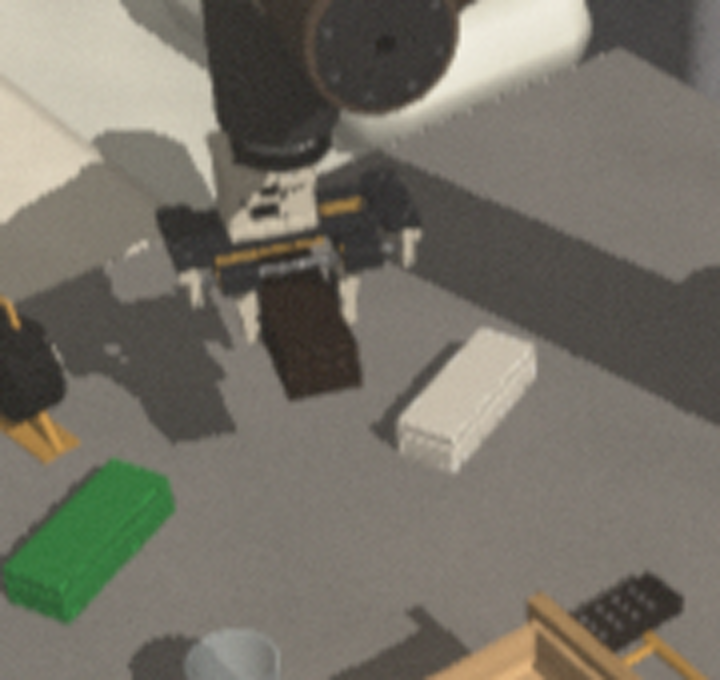

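View pics/t7.png

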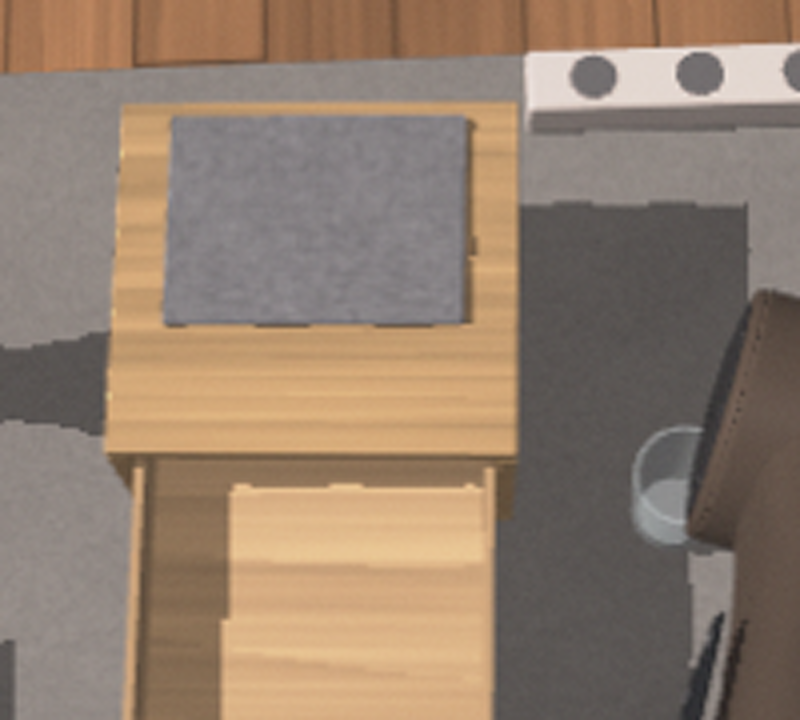

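The case is held level and shut (w 0.060). Drawer geometry: bar x 0.4585, front inner face about 0.5185, board edge about 0.685, floor 0.080, chest yaw about -2°. My drop target is TCP (0.586, 0.087), yaw -92°.

Call:
apply_moves(
  commands=[
    {"grip": 0.8,"slide": [-0.02,0.003,-0.03],"roll": -2},
    {"grip": 0.8,"slide": [-0.07,0.01,-0.05],"roll": -6},
    {"grip": 0.8,"slide": [-0.125,0.018,-0.05],"roll": -10},
    {"grip": 0.8,"slide": [-0.18,0.026,-0.05],"roll": -14},
    {"grip": 0.8,"slide": [-0.235,0.034,-0.05],"roll": -18.5},
  ],
)

```text
time_s: 16.7
tcp_pos: [0.5382, -0.1229, 0.2352]
eef_rot: [179.8, 0.0, -91.9]
contact_force: [1.3, -0.8, -2.3]
gripper_width: 0.0598
```

```bash
python3 - <<'E'
from h import *
plan(.586,.087,.23,-92)
E
```

```text
t 16.7 at [ 0.5382 -0.1229  0.2352] [179.8   0.  -91.9] F [ 1.3 -0.8 -2.3] w 0.0598 -> slide [-0.2114, -0.0408, 0.0051] roll 0.1 norm 0.215
```

Call:
apply_moves(
  commands=[
    {"grip": 0.8,"slide": [-0.055,-0.01,0],"roll": 0},
    {"grip": 0.8,"slide": [-0.11,-0.02,0],"roll": 0},
    {"grip": 0.8,"slide": [-0.16,-0.03,0],"roll": 0},
    {"grip": 0.8,"slide": [-0.2,-0.039,0],"roll": 0},
    {"grip": 0.8,"slide": [-0.211,-0.041,0],"roll": 0},
  ],
)

```text
time_s: 17.32
tcp_pos: [0.587, 0.0867, 0.2347]
eef_rot: [179.8, -0.1, -91.9]
contact_force: [-0.7, -0.3, -1.5]
gripper_width: 0.06
```

Call:
apply_moves(
  commands=[
    {"grip": 0.8,"slide": [0,0,0.02],"roll": 0},
    {"grip": 0.8,"slide": [0,0,0.05],"roll": 0},
    {"grip": 0.8,"slide": [0,0,0.06],"roll": 0},
    {"grip": 0.8,"slide": [0,0,0.06],"roll": 0},
  ],
)

```text
time_s: 17.82
tcp_pos: [0.587, 0.0839, 0.1765]
eef_rot: [179.9, -0.1, -92.1]
contact_force: [0.6, 0.4, -1.6]
gripper_width: 0.0596
```

```bash
python3 - <<'E'
from h import *
p,d=capture("scene"); crop(p,180,380,110,280,"s8",4)
p,d=capture("top"); crop(p,220,400,80,240,"t8",4); W=cloud("top",d)
plan(.586,.087,.10,-92)
E
```

```text
t 17.925 at [0.5881 0.0845 0.1783] [-179.9    0.   -92. ] F [-0.7  1.1 -2. ] w 0.0598 -> slide [-0.0024, 0.0023, 0.0783] roll -0.0 norm 0.078
```

View pics/s8.png

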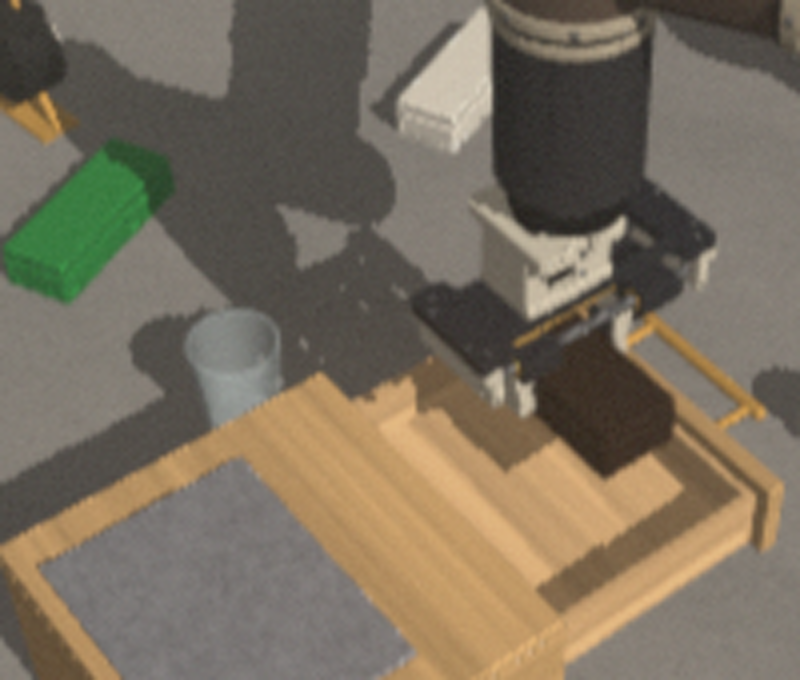

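View pics/t8.png

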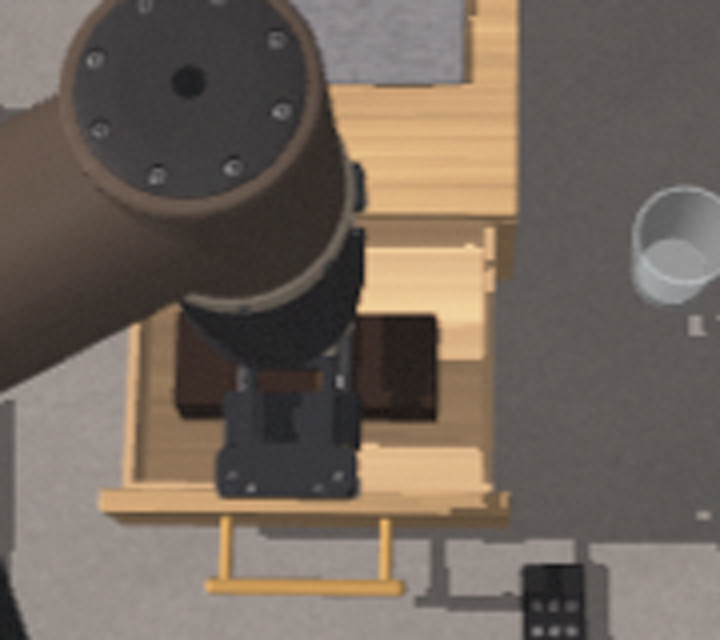

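The case hangs level within the drawer walls (top view (175-440, 315-420) inside (130-490, 225-490)), with the gripper body just in front of the top board. I shift about 4 mm toward the front and lower slowly.

Call:
apply_moves(
  commands=[
    {"grip": 0.8,"slide": [-0.002,0.004,0.02],"roll": 0},
    {"grip": 0.8,"slide": [-0.002,0.004,0.045],"roll": 0},
    {"grip": 0.8,"slide": [-0.002,0.004,0.065],"roll": 0},
    {"grip": 0.8,"slide": [-0.002,0.004,0.075],"roll": 0},
    {"grip": 0.8,"slide": [-0.002,0.004,0.078],"roll": 0},
  ],
)

```text
time_s: 18.55
tcp_pos: [0.584, 0.0868, 0.0999]
eef_rot: [-180.0, 0.0, -92.0]
contact_force: [-1.1, 0.2, -2.7]
gripper_width: 0.0596
```

Call:
apply_moves(
  commands=[
    {"grip": 0.8,"slide": [0,0,0.003],"roll": 0},
    {"grip": 0.8,"slide": [0,0,0.006],"roll": 0},
    {"grip": 0.8,"slide": [0,0,0.008],"roll": 0},
    {"grip": 0.8,"slide": [0,0,0.008],"roll": 0},
  ],
)

```text
time_s: 19.05
tcp_pos: [0.5836, 0.0868, 0.0916]
eef_rot: [180.0, -0.0, -92.0]
contact_force: [-0.4, 0.3, -2.6]
gripper_width: 0.06
```

Call:
apply_moves(
  commands=[
    {"grip": 0.8,"slide": [0,0,0.0015],"roll": 0},
    {"grip": 0.8,"slide": [0,0,0.003],"roll": 0},
    {"grip": 0.8,"slide": [0,0,0.004],"roll": 0},
    {"grip": 0.8,"slide": [0,0,0.004],"roll": 0},
  ],
)

```text
time_s: 19.55
tcp_pos: [0.5841, 0.0868, 0.088]
eef_rot: [-180.0, 0.0, -92.0]
contact_force: [-0.1, -1.4, 1.2]
gripper_width: 0.0597
```

The force has changed sign, so the case is on the floor (TCP 0.088, as expected). I open partway (about 70 mm), then rise.

Call:
apply_moves(
  commands=[
    {"grip": 0.26,"slide": [0,0,0],"roll": 0},
    {"grip": 0.2,"slide": [0,0,0],"roll": 0},
    {"grip": 0.2,"slide": [0,0,0],"roll": 0},
    {"grip": 0.2,"slide": [0,0,0],"roll": 0},
  ],
)

```text
time_s: 20.05
tcp_pos: [0.5836, 0.0868, 0.0875]
eef_rot: [180.0, 0.0, -92.0]
contact_force: [0.3, -0.1, 1.0]
gripper_width: 0.07
```

Call:
apply_moves(
  commands=[
    {"grip": 0.2,"slide": [0,0,-0.01],"roll": 0},
    {"grip": 0.2,"slide": [0,0,-0.03],"roll": 0},
    {"grip": 0.2,"slide": [0,0,-0.07],"roll": 0},
    {"grip": 0.2,"slide": [0,0,-0.12],"roll": 0},
    {"grip": 0.2,"slide": [0,0,-0.16],"roll": 0},
  ],
)

```text
time_s: 20.68
tcp_pos: [0.5839, 0.0868, 0.2506]
eef_rot: [-179.9, 0.0, -92.0]
contact_force: [0.6, -0.6, -0.7]
gripper_width: 0.0699
```

Call:
apply_moves(
  commands=[
    {"grip": 0.2,"slide": [-0.05,0,0],"roll": 0},
    {"grip": 0.2,"slide": [-0.11,0,0],"roll": 0},
    {"grip": 0.2,"slide": [-0.17,0,0],"roll": 0},
    {"grip": 0.2,"slide": [-0.22,0,0],"roll": 0},
    {"grip": 0.2,"slide": [-0.22,0,0],"roll": 0},
  ],
)

```text
time_s: 21.3
tcp_pos: [0.5911, 0.31, 0.2473]
eef_rot: [180.0, -0.0, -91.8]
contact_force: [-0.2, -0.7, -0.4]
gripper_width: 0.0707
```

```bash
python3 - <<'E'
from h import *
for c in ("scene","top"):
    p,d=capture(c); W=cloud(c,d)
    if c=="top": crop(p,120,520,30,320,"t9",2)
    else: crop(p,180,420,110,280,"s9",3)
    for b in cut_out("case",c):
        q=W[b["mask"]]; q=q[~np.isnan(q[:,0])]; m=np.median(q,0)
        if abs(m[1]-.087)<.08:
            t=q[(q[:,2]>.112)&(q[:,2]<.13)]; A=np.c_[t[:,:2],np.ones(len(t))]; co=np.linalg.lstsq(A,t[:,2],rcond=None)[0]
            print(c,m.round(3),"tilt",co[:2].round(3),cv2.minAreaRect(t[:,:2].astype(np.float32)),len(t))
    for b in cut_out("drawer",c)[:1]:
        q=W[b["mask"]]; q=q[~np.isnan(q[:,0])]; bar=q[(q[:,0]<.485)&(q[:,2]>.112)]
        print("bar",np.percentile(bar,[2,50,98],axis=0).round(3).tolist())
    for n in ["remote","book","tumbler","cream"]:
        print(n,[(round(b["score"],2),np.round(w(c,b["position"]),3).tolist()) for b in boxes_of(n,c)[:2]])
print(get_state()["time_s"],get_state()["tcp_pos"],get_state()["contact_force"])
E
```

```text
scene [0.594 0.096 0.12 ] tilt [-0.026 -0.002] ((0.5831959843635559, 0.08661556243896484), (0.1599159836769104, 0.06125138700008392), 88.4758529663086) 979
bar [[0.454, 0.035, 0.113], [0.462, 0.08, 0.118], [0.481, 0.135, 0.123]]
remote [(0.83, [0.376, -0.067, 0.023]), (0.28, [0.603, 0.075, 0.092])]
book [(0.94, [0.523, 0.436, 0.041])]
tumbler [(0.95, [0.694, -0.171, 0.073])]
cream []
top [0.578 0.081 0.12 ] tilt [-0.    -0.003] ((0.5817424058914185, 0.08527746051549911), (0.15559729933738708, 0.057398367673158646), 88.41829681396484) 1289
bar [[0.453, 0.035, 0.113], [0.459, 0.1, 0.118], [0.484, 0.149, 0.122]]
remote [(0.81, [0.405, -0.069, 0.019])]
book [(0.74, [0.489, 0.424, 0.039])]
tumbler [(0.88, [0.704, -0.168, 0.05]), (0.19, [0.577, 0.084, 0.12])]
cream [(0.83, [0.351, 0.138, 0.048])]
22.0 [0.59151832 0.30649903 0.24761212] [0.2604234  0.23877467 0.54677655]
```

View pics/s9.png

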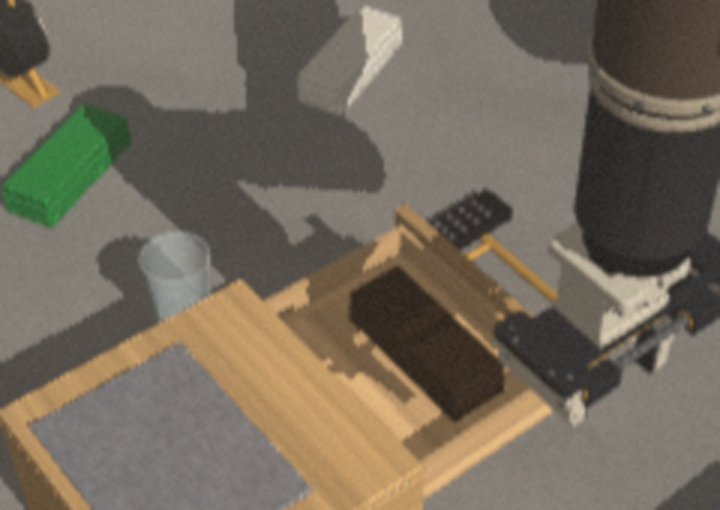

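View pics/t9.png

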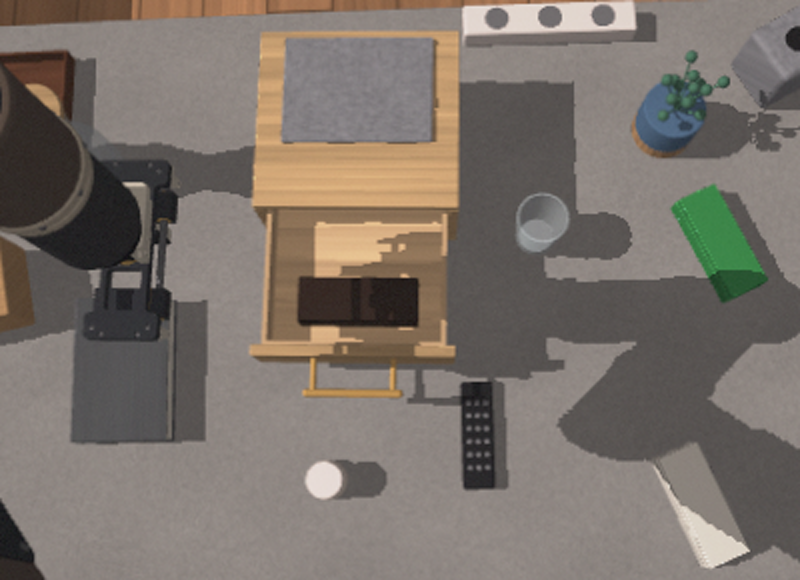

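The case lies shut and level in the drawer (top face at z 0.120, as it should be). The bar is unchanged and the bystanders are in place: remote, cream and tumbler clear, book partly hidden by the arm. I hand in.

```bash
python3 - <<'E'
from plant import *
print(close_job())
E
```

```text
the job is handed in; nothing more can be done
None
```

I pulled the drawer out to its stop, shut the brown case's lid, and set the case down flat in the drawer. I then released it, moved the arm clear and handed the job in at about 22 s; it reports no verdict.

**Last checks:**
- **Case:** its top face is at z = 0.120 m, which is the 80 mm drawer floor plus the 40 mm shut height. It is level: the top camera showed no tilt, and the scene camera showed about 0.026 rad, within the 0.1 limit. It sits about 65 mm behind the drawer's front panel and is nearly centred sideways.
- **Drawer:** the handle bar is at x ≈ 0.459, the same as when the drawer reached its stop and the pull force rose to 23 N.
- **Robot:** the gripper ended clear of everything, with contact force near zero.

**Checks that disagreed:** the two cameras gave different positions for two bystanders, but I saw nothing displaced.
- **Book:** the top camera put it about 25 mm off its earlier reading, with the arm partly covering it. The scene camera put it in the same place as at the start.
- **Remote:** the scene camera put it about 43 mm off in x, with the drawer partly hiding it. The top camera put it in the same place.
- **Tumbler and cream:** the scene camera had the tumbler unchanged; the top camera had missed it at the start, so it gave no comparison. The cream was unchanged in the top view, and the scene camera did not find it at the end.

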